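# Reset the tripped cut-out of the bottle warmer

## Robot

A 6-joint arm with a two-finger parallel gripper is mounted at the origin on a cart in front of the work surface, level with it; the furniture and walls round the work are solid. World frame = base frame: x ahead of the robot, y to its left, z up, the work surface at z = 0. Lengths are in m, angles in rad, forces in N, time in s.
With the tool pointing down it reaches from about 0.35 to 0.775 m from the base axis. Payload 7.3 kg.
Tool frame: the origin (TCP) lies midway between the tips of the shut fingers; the grasp point (between the pads) lies 19 mm behind it; x points along the fingers, z is the direction in which the jaws open and shut, and the axes are right-handed (so a half turn about x gives the same grasp; the last joint's range is limited). The gripper opens to 92 mm and grips with 3 to 60 N. Pads are 19 mm wide; open, the fingers measure 130 mm over their backs; the gripper's body (75 mm by 190 mm) begins 47 mm behind the grasp point.
Start: joints at [-0.146, 0.342, 1.524, -0, 1.275, -0.146], TCP at [0.525, 0, 0.227] pointing down, gripper open.
Joint ranges: [-2.53, 2.53], [-0.77, 2.02], [0.04, 2.7], [-1, 4.14], [0.28, 2.66], [-3.11, 3.11]. Speed limits (rad/s): [2.57, 2.57, 3.14, 3.14, 3.14, 3.14].

## Interface

Orientations are given as [roll, pitch, yaw] about the fixed x, y, z axes, in that order (R = Rz(yaw) Ry(pitch) Rx(roll)).
In Python, from cell import observe, cams, robot gives the robot as it stands.
- The arm moves only by the tool jog_arm, never from a script. Its argument "plan" is one flat list of numbers, 7 for each row, row after row: the turn, a rotation vector about the tool's x, y, z in degrees, then the shift along the tool's x, y, z in cm, then the opening, from -1 (shut) to 1 (fully open). In form: [ax, ay, az, x, y, z, jaw, ax, ay, az, x, y, z, jaw, ...]. A call has 1 to 10 rows; each row is the pose to reach, as a shift and turn from the pose commanded when the call began, along the tool's axes at that moment; what a row does not reach only later rows make up. A row lasts 1/10 s, in which the tool goes at most 50 mm and 8.59 degrees, less where a joint would pass 70% of its speed; a pose out of reach is approached as far as the arm can. A call with a gripper value outside its range is refused whole. The fingers move at their own pace and stop on an object; "newtons" is the grip in N (left out, the last holds). Time passes only in rows, so rows that repeat a pose let the fingers close. It gives the time, the measured TCP pose, the force and the opening at its end, in the units of the state.
- observe(): the state, without advancing time (a new reading comes with each control period).
- cams.read_camera(name): name is "scene" or "side" or "wrist"; returns a dict with "image" (420x560x3 uint8, red, green, blue), "fov_y" (degrees; the focal length in pixels is half the picture's height over the tangent of half this angle, whatever the lens; pixels are square), "cx", "cy" (the principal point, pixels), "k1" (the pictures are not rectified: a ray, as slopes to the right and down, at radius r is drawn at 1 + k1 r^2 times it, then the intrinsics apply), "T" (4x4, takes a point from camera to world coordinates). Camera axes: x right, y down, z forward; pixel columns grow to the right and rows downward; lengths in m; the calibration is good to about 2 mm. A picture is of the moment at which its call begins. There is no depth.
- robot.hand_in(): hands the job in, once; it reports no verdict.
The state is a dict: "time": time; "qpos": joint angles; "qvel": joint speeds; "joint_efforts": joint torques, N m; "tool_pos": TCP position; "tool_rot": TCP orientation; "contact_force": force on the tool from outside, world axes, zero at the start; "torque": the same for the moment, N m; "opening": finger opening in m.
Only numpy, scipy, OpenCV 4.12 (cv2) and the standard library are available. Lean on these libraries where they do the work, as an engineer would, in place of code of your own. Each camera call takes 0.05 s, during which the arm holds its last target.

## Task

The bottle warmer has overheated and its safety cut-out has tripped: the small white reset button at the bottom of the black-lined well in its deck has popped out. First switch the warmer off (press down the raised front half of its rocker switch, all the way), then reach a fingertip into the well and press the reset button fully home so that it stays in, and last switch the warmer on again by pressing down the rear half of the rocker all the way. Only press with the fingertips: grasp and lift nothing, and leave the temperature dial, the bottles and the other things lying about as they are.

Things in the scene. Friction and masses are not known exactly. Their poses are not given: they have to be found in the camera images.
- warmer: bottle warmer, a box 255 (x) by 266 (y) by 78 mm high, fixed. Origin: centre of its underside, on the worktop. x points from its front edge to its back, y to its left. Front: level white deck 76 mm up with three controls in a row at x = -68 mm: rocker at y = +80, dial at y = +3, reset well at y = -78 mm. Back: aluminium block, 86 mm high, with three pockets; bottles in it reach 158 mm up
- well_mouth (a point): centre of the mouth of the black-lined reset well, at the top of its collar, 78 mm above the worktop. The well is a straight hole, 38 mm along the warmer's x by 46 mm along its y, 28 mm deep. The collar is 5 mm wide and stands 2 mm above the deck. Shut fingers go in from straight above, best with their longer side along the warmer's y
- reset_top (a point): centre of the flat top of the reset button, a white round plunger 16 mm across in the middle of the well; moves with it. Popped out, its top is 16 mm below the well's mouth (62 mm above the worktop); fully home, 22 mm below (56 mm)
- reset_button (a joint): travel of the reset button, m: 0 = popped out (it starts within 1 mm of this), 0.006 = fully home at its stop. Pressed straight down; it resists with about 3 N and stays where it is left
- rocker_switch (a joint): angle of the black rocker switch, rad: 0 = on (rear half level, front half raised; as it starts), 0.3 = off (front half level, rear half raised); stops at both. Takes about 2 N at a half's outer part and stays where left. 48 mm long (warmer's x) by 26 mm wide; its two flat halves meet in a V at the axis, 81 mm above the worktop. White ring on the front half, dash on the rear
- rocker_front (a point): point on the face of the rocker's front half, 17 mm from its axis; press here for off. Moves with the rocker: 81 mm above the worktop when down (level, 3 mm above the flat frame round the switch), 86 mm when raised; the half's outer end, 24 mm from the axis, is then 88 mm up
- rocker_rear (a point): point on the face of the rocker's rear half, 17 mm from its axis; press here for on. Same heights as the front half: 81 mm above the worktop when down and level, 86 mm when raised
- dial_mark (a point): end of the white line on top of the round black temperature dial (36 mm across, 16 mm above the deck, turns easily about its upright axis), 12 mm from that axis. To be left as it is set
- bottle_a: white capped sample bottle, 46 mm across, 120 mm tall, standing loose in a pocket of the warmer; origin at the centre of its underside, z up
- bottle_b: white capped sample bottle, 46 mm across, 112 mm tall, standing loose in another pocket of the warmer; origin at the centre of its underside, z up
- spare_bottle: white capped sample bottle, 48 mm across, 112 mm tall, standing on the worktop right of the warmer; origin at the centre of its underside, z up
- bottle_cap: loose white bottle cap, 23 mm across, 17 mm high, on the worktop; origin at the centre of its underside
- tape_roll: roll of beige tape lying flat, 68 mm across, 19 mm high; origin at the centre of its underside
- petri_dish: glass dish, 70 mm across, 16 mm high; origin at the centre of its underside
Mind the look-alikes: they are no part of the job. What is shaped like the bottle_a but blue or yellow is not meant.

How it is judged:
On the way, in this order (a step that is already met when the one before it is completed fails the run):
1. the warmer is switched off (front half of the rocker fully down) while the reset button is still out (value of joint rocker_switch above 0.25 rad and value of joint reset_button below 0.003 m), for 0.1 s.
2. the reset button is pressed home in the well while the warmer is off (value of joint rocker_switch above 0.25 rad and value of joint reset_button above 0.0048 m), for 0.1 s.
3. the warmer is switched on again, the reset button still in (value of joint rocker_switch below 0.05 rad and value of joint reset_button above 0.0048 m), for 0.1 s.
At the end, for the whole second after the job is handed in: The rocker is fully on (joint below 0.05 rad), the reset button stays home (at least 4.8 of its 6 mm), the dial mark is within 4 mm of where it was set, every bottle and loose thing is within 20 mm of its place and the bottles are upright (within 0.15 rad) (all of step 3 and distance of dial_mark from where it was at the start of the episode below 0.004 m and distance of each of bottle_a, bottle_b, spare_bottle, bottle_cap, tape_roll, petri_dish from where it was at the start of the episode below 0.02 m and angle between each of bottle_a, bottle_b, spare_bottle's own z axis and vertical below 0.15 rad); the robot touches nothing.
It fails at once if the temperature dial is turned (its mark moves more than 4 mm) (distance of dial_mark from where it was at the start of the episode above 0.004 m).
It fails at once if a bottle or another loose thing is pushed, knocked over, lifted or carried (moved more than 20 mm, or a bottle tilted more than 0.25 rad) (distance of any of bottle_a, bottle_b, spare_bottle, bottle_cap, tape_roll, petri_dish from where it was at the start of the episode above 0.02 m or angle between any of bottle_a, bottle_b, spare_bottle's own z axis and vertical above 0.25 rad).
It also fails if it takes over 45 s, if anything falls off the work surface, if the arm or the gripper's body presses on something with over 40 N, if the wrist force passes 120 N, or if a joint passes its speed limit or range.

## Working session

There is one attempt and no reset: what is moved stays moved. The work goes in short steps, Python scripts to look and compute and a tool call to move; the robot and the scene stay as the last step left them, time stands still between calls to the robot, and variables do not carry over. Pictures are saved under pics/ and viewed, and the job is handed in when it is done.

Besides the shell and the picture viewer there is one more tool, called after "Emit:" as name(argument=value, ...) on one line, values as JSON. jog_arm: Moves the arm, as the interface text tells. Its arguments: {"type":"object","properties":{"plan":{"type":"array"},"newtons":{"type":"number"}},"required":["plan"]}

```bash
ls; mkdir -p pics
python3 - <<'E'
from cell import observe, cams, robot
import cv2, pickle
s=observe()
for k,v in s.items(): print(k,v)
d={}
for n in ["scene","side","wrist"]:
    c=cams.read_camera(n); d[n]=c
    cv2.imwrite(f"pics/{n}0.png",c["image"][:,:,::-1])
    print(n,c["fov_y"],c["cx"],c["cy"],c["k1"],c["T"].round(3).tolist())
pickle.dump(d,open("c0.pkl","wb"))
E
```

```text
pics
time 0.0
qpos [-1.46006607e-01  3.42700499e-01  1.52499341e+00 -2.47801165e-07
  1.27538439e+00 -1.46010430e-01]
qvel [ 1.75019170e-05 -4.95615084e-04  2.68516538e-04 -2.19178521e-03
 -4.13827318e-04 -2.82471172e-03]
joint_efforts [ 7.61924657e-04 -4.31245601e+01 -2.44219762e+01  7.17750052e-02
  5.59406646e-02 -1.04314388e-04]
tool_pos [5.24607904e-01 7.63729965e-05 2.26064730e-01]
tool_rot [2.99574172 1.56931068 2.99574562]
contact_force [ 0.04899201  0.52936396 -1.13080181]
torque [0.01060186 0.00116633 0.0009182 ]
opening 0.0918210035864323
scene 42.05521501382076 284.75419926180916 218.89989988443313 -0.038805055545812636 [[-0.721, -0.572, 0.391, -0.054], [-0.693, 0.596, -0.405, 0.37], [-0.001, -0.563, -0.826, 1.356], [0.0, 0.0, 0.0, 1.0]]
side 44.83363670894609 286.8603235785079 210.81688974626235 -0.002286357782777539 [[-0.036, -0.847, 0.53, -0.139], [-0.999, 0.022, -0.033, -0.206], [0.016, -0.531, -0.847, 1.208], [0.0, 0.0, 0.0, 1.0]]
wrist 68.4808039970192 281.0861060735882 207.09642245221917 0.02143711793589289 [[1.0, 0.0, -0.002, 0.524], [-0.001, -0.953, -0.302, 0.082], [-0.002, 0.302, -0.953, 0.383], [0.0, 0.0, 0.0, 1.0]]
```

View pics/scene0.png

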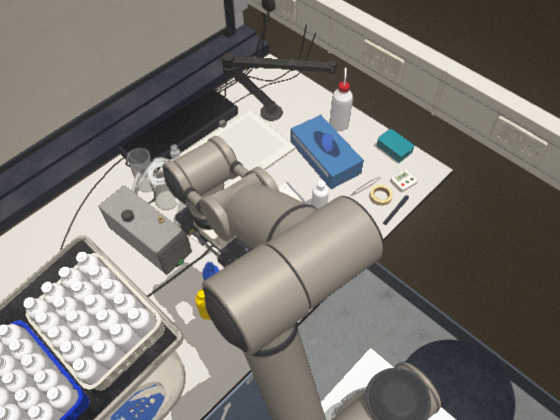

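View pics/side0.png

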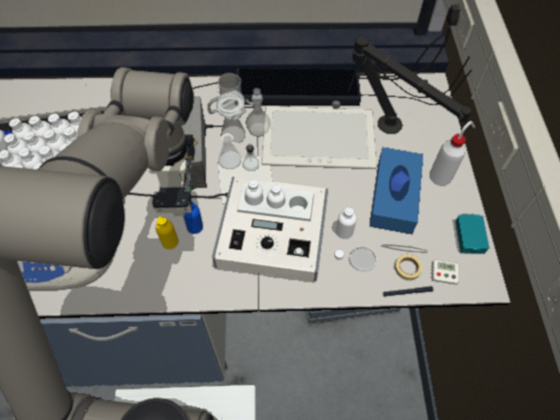

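View pics/wrist0.png

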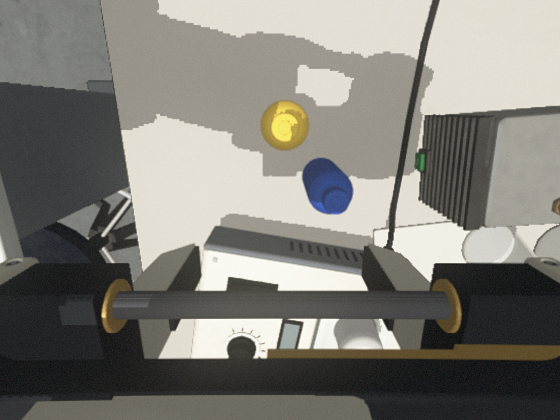

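The side view shows the whole warmer: rocker near (237,240), dial (267,242), well (299,247). I'll zoom in on it.

Run:
```python
import cv2
im=cv2.imread("pics/side0.png")[170:285,205:340]
cv2.imwrite("pics/side0z.png",cv2.resize(im,None,fx=5,fy=5,interpolation=cv2.INTER_CUBIC))
```

```text
(no output)
```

View pics/side0z.png

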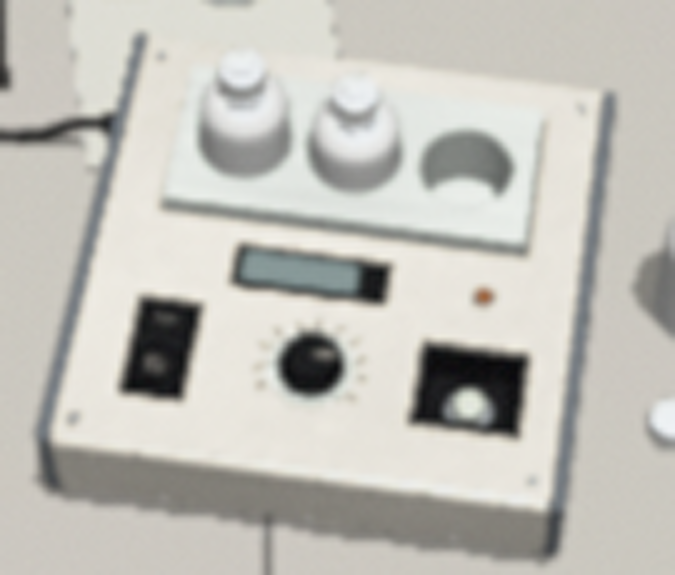

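Zoomed: rocker frame spans about (120–200, 297–398)/5, well (412–527, 343–436)/5, dial (311,362)/5. Next, centroids cast onto the known heights.

```bash
cat > h.py <<'E'
import numpy as np, cv2
def ray(c,u,v):
    f=c["image"].shape[0]/2/np.tan(np.radians(c["fov_y"])/2)
    K=np.array([[f,0,c["cx"]],[0,f,c["cy"]],[0,0,1.]])
    p=cv2.undistortPoints(np.array([[[u,v]]],float),K,np.array([c["k1"],0,0,0.]))[0,0]
    T=np.asarray(c["T"]); return T[:3,3],T[:3,:3]@np.array([p[0],p[1],1])
def onz(c,u,v,z):
    o,d=ray(c,u,v); return (o+d*(z-o[2])/d[2])
def pix(c,P):
    f=c["image"].shape[0]/2/np.tan(np.radians(c["fov_y"])/2)
    T=np.asarray(c["T"]); q=T[:3,:3].T@(np.asarray(P)-T[:3,3]); s=q[:2]/q[2]; s=s*(1+c["k1"]*(s@s))
    return s*f+np.array([c["cx"],c["cy"]])
E
python3 - <<'E'
from h import *; import pickle
c=pickle.load(open("c0.pkl","rb"))["side"]
B=6
im=c["image"]
roi=(205,170,340,285)
g=cv2.cvtColor(im,cv2.COLOR_RGB2GRAY)[170:285,205:340]
g=cv2.resize(g,None,fx=B,fy=B,interpolation=cv2.INTER_CUBIC)
m=(g<110).astype(np.uint8)
cn,_=cv2.findContours(m,cv2.RETR_EXTERNAL,cv2.CHAIN_APPROX_NONE)
full=lambda p:((p[0]+.5)/B-.5+205,(p[1]+.5)/B-.5+170)
for k in cn:
    a=cv2.contourArea(k)
    if a<1200: continue
    r=cv2.minAreaRect(k); M=cv2.moments(k); ce=full((M['m10']/a,M['m01']/a))
    h=cv2.convexHull(k); q=cv2.approxPolyDP(h,0.05*cv2.arcLength(h,True),True)[:,0]
    print(a,np.round(ce,2),onz(c,*ce,.078).round(4),[onz(c,*full(p),.078)[:2].round(4).tolist() for p in q])
# deck corners, approximate from the zoomed picture (z=.076/.078)
for n,p in dict(FL=(45,440),FR=(560,508),BR=(612,93),BL=(140,35)).items():
    print(n,onz(c,p[0]/5+205,p[1]/5+170,.077).round(4))
E
```

```text
11786.5 [298.57 247.47] [ 0.4593 -0.2752  0.078 ] [[0.4839, -0.2532], [0.4773, -0.3036], [0.4341, -0.2973], [0.442, -0.2462]]
4221.5 [266.73 242.49] [ 0.4757 -0.1957  0.078 ] [[0.4891, -0.2061], [0.4661, -0.209], [0.4588, -0.1976], [0.463, -0.1847], [0.4873, -0.1841]]
8041.0 [236.74 239.23] [ 0.4872 -0.1202  0.078 ] [[0.5161, -0.1108], [0.5094, -0.1393], [0.4593, -0.1302], [0.4653, -0.101]]
2848.0 [270.92 225.92] [ 0.5238 -0.2072  0.078 ] [[0.5421, -0.1593], [0.5325, -0.2353], [0.5142, -0.2339], [0.5231, -0.1619]]
1776.0 [216.86 195.55] [ 0.6214 -0.0652  0.078 ] [[0.6286, -0.0944], [0.6179, -0.0929], [0.6157, -0.0329]]
FL [ 0.4363 -0.0648  0.077 ]
FR [ 0.3921 -0.3171  0.077 ]
BR [ 0.637  -0.3619  0.077 ]
BL [ 0.6819 -0.1068  0.077 ]
```

```bash
cat >> h.py <<'E'
from scipy.spatial.transform import Rotation as Ro
def Rt(s): return Ro.from_euler('xyz',s["tool_rot"])
def need(s,pos,Rgoal=None):
    R=Rt(s); d=R.inv().apply(np.asarray(pos)-s["tool_pos"])*100
    if Rgoal is not None: print("turn deg",np.degrees((R.inv()*Rgoal).as_rotvec()).round(2))
    print("shift cm",d.round(3))
def goalR(ydir): # tool x down, tool z along +-ydir
    x=np.array([0,0,-1.]); z=np.array([*ydir,0]); z/=np.linalg.norm(z); y=np.cross(z,x)
    return Ro.from_matrix(np.c_[x,y,z])
E
python3 - <<'E'
from h import *; from cell import observe; import pickle
s=observe(); print(Rt(s).as_matrix().round(3))
th=np.radians(-10); ex=np.array([np.cos(th),np.sin(th)]); ey=np.array([-np.sin(th),np.cos(th)])
ro=np.array([.4872,-.1202]); we=np.array([.4593,-.2752])
C=(ro+we)/2+68*ex/1000-ey*.001; print("warmer",C)
v=C-.03*ex
for sg in (1,-1): need(s,[v[0],v[1],.235],goalR(sg*ey))
c=pickle.load(open("c0.pkl","rb"))["side"]
b=onz(c,347,236,0)[:2]-C; t=onz(c,348,210,.112)[:2]-C
print("spare",b@ex,b@ey,t@ex,t@ey)
for p in [(252,188),(275,190)]:
    b=onz(c,p[0],p[1],.155)[:2]-C; print(b@ex,b@ey)
E
```

```text
[[-0.001  0.     1.   ]
 [ 0.     1.    -0.   ]
 [-1.     0.    -0.001]]
warmer [ 0.54004328 -0.21049288]
turn deg [-8.e+01 -5.e-02 -6.e-02]
shift cm [ -0.883 -20.536  -1.422]
turn deg [ 1.e+02 -6.e-02  5.e-02]
shift cm [ -0.883 -20.536  -1.422]
spare 0.02751375807097352 -0.20138526466730688 0.03913250878578476 -0.1900340850224173
0.04087645259714217 0.056562085957177585
0.04343750412431425 -0.0013842559556828675
```

Emit:
jog_arm(plan=[-80,0,0,-1,-20.5,-1.5,-1,-80,0,0,-1,-20.5,-1.5,-1,-80,0,0,-1,-20.5,-1.5,-1,-80,0,0,-1,-20.5,-1.5,-1,-80,0,0,-1,-20.5,-1.5,-1,-80,0,0,-1,-20.5,-1.5,-1,-80,0,0,-1,-20.5,-1.5,-1,-80,0,0,-1,-20.5,-1.5,-1,-80,0,0,-1,-20.5,-1.5,-1,-80,0,0,-1,-20.5,-1.5,-1])

```text
time: 1.15
tool_pos: [0.5098, -0.205, 0.2364]
tool_rot: [1.172, 1.57, 2.574]
contact_force: [0.4, 0.5, -0.1]
opening: 0.0161
```

Run:
```python
from cell import observe, cams
import cv2, pickle
c=cams.read_camera("wrist"); s=observe(); print(s["tool_pos"],s["tool_rot"],s["opening"],s["qpos"])
pickle.dump(c,open("w1.pkl","wb")); cv2.imwrite("pics/w1.png",c["image"][:,:,::-1])
```

```text
[ 0.50984024 -0.20494398  0.23639699] [1.22815953 1.57011375 2.63367731] 0.012044968560378434 [-5.21693870e-01  3.80253265e-01  1.43912772e+00 -9.70123706e-06
  1.32289419e+00 -1.92720927e+00]
```

View pics/w1.png

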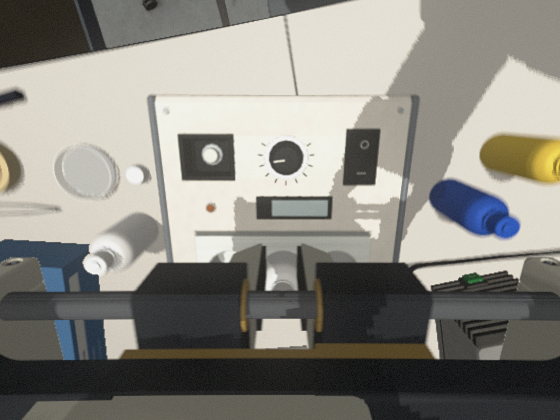

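The wrist view shows the well at about (207,157), dial (286,157) and rocker (361,157), all unobstructed. I'll refine from this image.

Run:
```python
from h import *; import pickle
from cell import observe
c=pickle.load(open("w1.pkl","rb")); B=4
x0,y0,x1,y1=168,110,392,230
g=cv2.resize(cv2.cvtColor(c["image"],cv2.COLOR_RGB2GRAY)[y0:y1,x0:x1],None,fx=B,fy=B,interpolation=cv2.INTER_CUBIC)
full=lambda p:((p[0]+.5)/B-.5+x0,(p[1]+.5)/B-.5+y0)
cn,_=cv2.findContours((g<110).astype(np.uint8),cv2.RETR_EXTERNAL,cv2.CHAIN_APPROX_NONE)
for k in cn:
    a=cv2.contourArea(k)
    if a<3000: continue
    q=cv2.boxPoints(cv2.minAreaRect(k)); M=cv2.moments(k)
    P=[onz(c,*full(p),.078)[:2] for p in q]
    print(np.round(full((M['m10']/a,M['m01']/a)),1),"ctr",np.mean(P,0).round(4),"sides",np.round([np.linalg.norm(P[i]-P[(i+1)%4]) for i in range(4)],4),
      "ang",[np.degrees(np.arctan2(*(P[(i+1)%4]-P[i])[::-1])).round(1) for i in range(4)])
# reset button top
g2=(g>150).astype(np.uint8)
n,l,st,ce=cv2.connectedComponentsWithStats(g2)
for i in range(1,n):
    u,v=full(ce[i])
    if 195<u<220 and 145<v<170 and st[i,4]>200: print("btn",u,v,st[i,4],onz(c,u,v,.062).round(4))
im=cv2.resize(c["image"][y0:y1,x0:x1,::-1],None,fx=3.5,fy=3.5,interpolation=cv2.INTER_CUBIC); cv2.imwrite("pics/w1z.png",im)
print((np.linalg.inv(c["T"])@[*observe()["tool_pos"],1]).round(4))
```

```text
[293.8 207.5] ctr [ 0.5292 -0.1947] sides [0.0805 0.0253 0.0824 0.0253] ang [np.float64(80.3), np.float64(-6.9), np.float64(-99.7), np.float64(168.9)]
[285.7 157.4] ctr [ 0.4751 -0.1946] sides [0.0331 0.0341 0.0342 0.0341] ang [np.float64(80.3), np.float64(-8.5), np.float64(-99.7), np.float64(169.6)]
[206.7 156.7] ctr [ 0.4611 -0.2745] sides [0.0559 0.046  0.0584 0.0461] ang [np.float64(80.4), np.float64(-12.4), np.float64(-99.7), np.float64(164.4)]
[360.8 156.3] ctr [ 0.4878 -0.1191] sides [0.0595 0.033  0.0598 0.035 ] ang [np.float64(168.9), np.float64(75.4), np.float64(-9.2), np.float64(-104.8)]
btn 211.09693987889273 153.52427551903114 4624 [ 0.4598 -0.2724  0.062 ]
[2.000e-04 3.140e-02 1.746e-01 1.000e+00]
```

View pics/w1z.png

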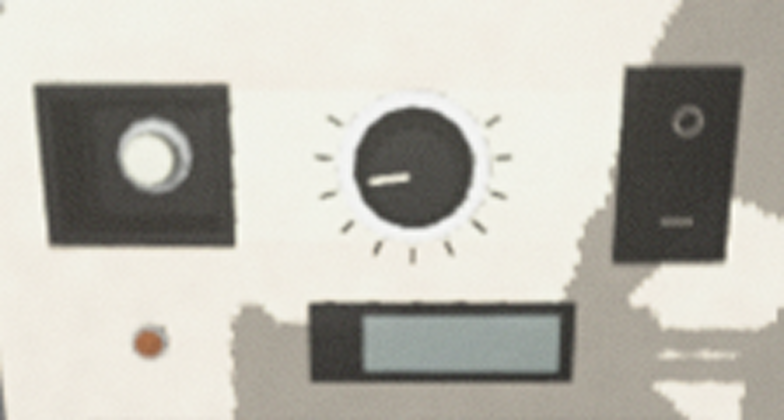

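Both views agree to about 1–2 mm: well (0.460, −0.2745), rocker (0.4875, −0.1195), separation 157–158 mm, yaw −10°. Computing the moves.

```bash
cat >> h.py <<'E'
th=np.radians(-10); ex=np.array([np.cos(th),np.sin(th)]); ey=np.array([-np.sin(th),np.cos(th)])
ROC=np.array([.4875,-.1195]); WEL=np.array([.4602,-.2745])
E
python3 - <<'E'
from h import *; from cell import observe
s=observe(); print(s["opening"])
f=ROC-.018*ex
need(s,[*f,.105],goalR(ey))
E
```

```text
0.012044968560378434
turn deg [ 0.53  0.01 -0.04]
shift cm [13.145  5.401  8.074]
```

Emit:
jog_arm(plan=[0,0,0,0,3,4,-1,0,0,0,0,5.4,8,-1,0,0,0,0,5.4,8.05,-1,0,0,0,4.5,5.4,8.05,-1,0,0,0,9,5.4,8.05,-1,0,0,0,12.5,5.4,8.05,-1,0,0,0,13.1,5.4,8.05,-1,0,0,0,13.1,5.4,8.05,-1,0,0,0,13.1,5.4,8.05,-1,0,0,0,13.1,5.4,8.05,-1])

```text
time: 2.2
tool_pos: [0.4721, -0.1169, 0.1076]
tool_rot: [-1.8, 1.567, -0.404]
contact_force: [0.1, 0.3, 1.0]
opening: 0.0005
```

Run:
```python
from h import *; from cell import observe,cams
c=cams.read_camera("wrist"); s2=cams.read_camera("side"); s=observe(); print(s["tool_pos"],s["opening"],s["contact_force"])
need(s,[*(ROC-.018*ex),.0815],goalR(ey))
cv2.imwrite("pics/w2.png",c["image"][:,:,::-1])
cv2.imwrite("pics/s2.png",cv2.resize(s2["image"][170:285,205:340,::-1],None,fx=5,fy=5,interpolation=cv2.INTER_CUBIC))
```

```text
[ 0.4716543  -0.11672154  0.10714143] 0.00024594602506353255 [-0.10896728 -0.14804778 -0.45484468]
turn deg [-0.01 -0.04  0.16]
shift cm [2.564 0.199 0.003]
```

View pics/w2.png

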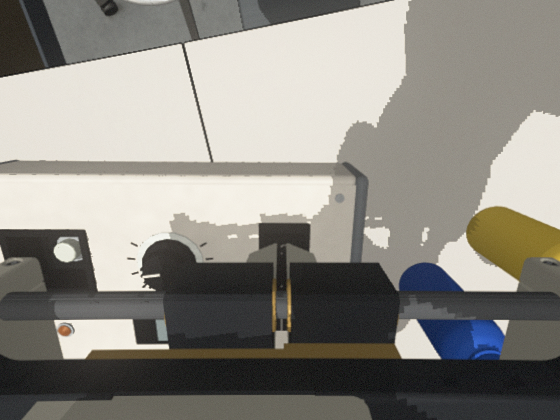

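View pics/s2.png

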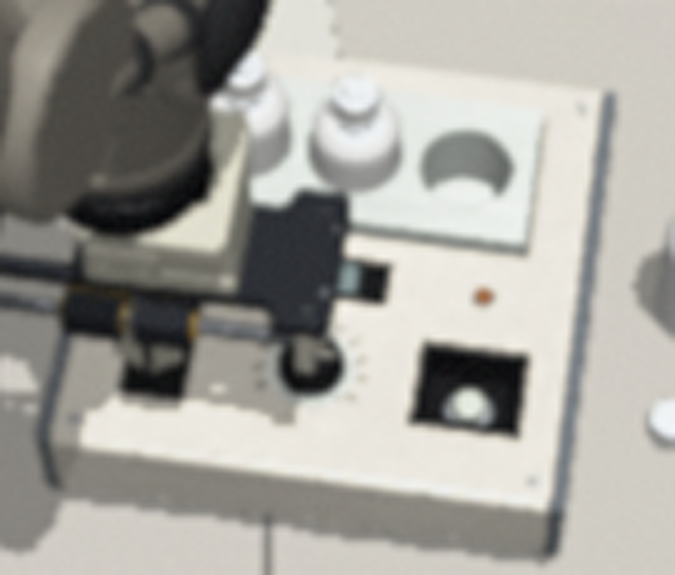

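Shut fingers sit above the rocker's front half, and the gripper body is well above the dial and clear of the bottles. Pressing in small steps.

Emit:
jog_arm(plan=[0,0,0,1,0.1,0,-1,0,0,0,1.6,0.1,0,-1,0,0,0,1.8,0.1,0,-1,0,0,0,2.0,0.1,0,-1,0,0,0,2.2,0.1,0,-1,0,0,0,2.4,0.1,0,-1,0,0,0,2.5,0.1,0,-1,0,0,0,2.6,0.1,0,-1,0,0,0,2.6,0.1,0,-1,0,0,0,2.6,0.1,0,-1])

```text
time: 3.3
tool_pos: [0.4698, -0.1161, 0.081]
tool_rot: [-1.95, 1.57, -0.554]
contact_force: [-5.2, 1.8, 15.0]
opening: 0.0003
```

z = 0.081 with 15 N, so it's at the stop. Lift, move aside toward the well and check.

Emit:
jog_arm(plan=[0,0,0,0,0,0,-1,0,0,0,-1,0,0,-1,0,0,0,-4,0,0,-1,0,0,0,-8,0,-2,-1,0,0,0,-8,0,-6,-1,0,0,0,-8,0,-10,-1,0,0,0,-8,0,-13,-1,0,0,0,-8,0,-15.5,-1,0,0,0,-8,0,-15.5,-1,0,0,0,-8,0,-15.5,-1])

```text
time: 4.3
tool_pos: [0.4429, -0.2689, 0.1597]
tool_rot: [-0.606, 1.57, 0.789]
contact_force: [0.2, 1.4, 0.2]
opening: 0.0006
```

Run:
```python
from h import *; from cell import observe,cams
c=cams.read_camera("wrist"); s2=cams.read_camera("side"); s=observe(); print(s["time"],s["tool_pos"],s["contact_force"])
for z in (.09,.056): need(s,[*WEL,z],goalR(ey))
cv2.imwrite("pics/w3.png",c["image"][:,:,::-1])
cv2.imwrite("pics/s3.png",cv2.resize(s2["image"][170:285,205:340,::-1],None,fx=5,fy=5,interpolation=cv2.INTER_CUBIC))
```

```text
4.4 [ 0.44310068 -0.2679231   0.15972654] [ 2.87360501e-04  2.43970791e-01 -5.72893065e-01]
turn deg [0.04 0.02 0.  ]
shift cm [ 6.973 -1.798 -0.355]
turn deg [0.04 0.02 0.  ]
shift cm [10.373 -1.798 -0.356]
```

View pics/w3.png

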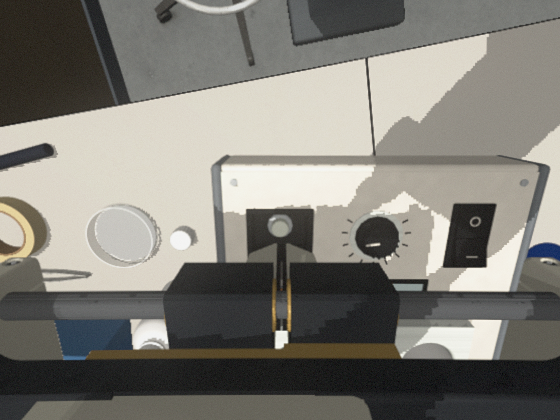

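View pics/s3.png

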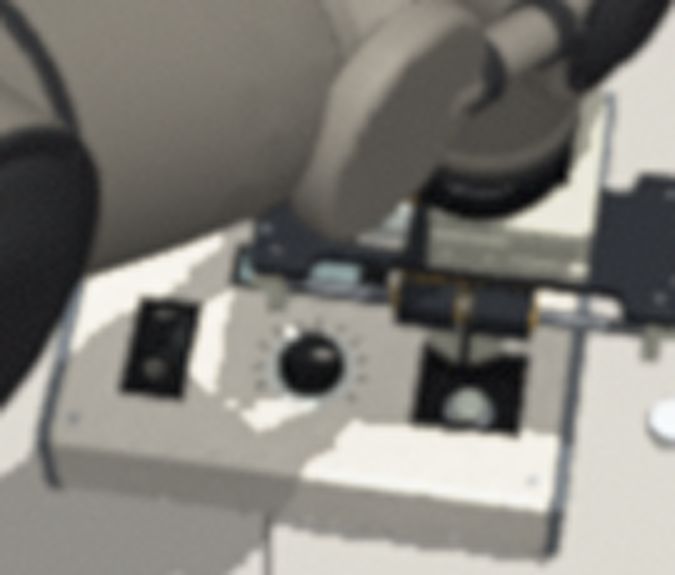

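Front half now looks level, with the crease visible at (462,240). The tip reached exactly the 81 mm level height, so it is off. Quick re-measure of the well laterally from this closer view.

Run:
```python
from h import *; from cell import cams,observe
c=cams.read_camera("wrist"); 
g=cv2.cvtColor(c["image"],cv2.COLOR_RGB2GRAY).astype(int)
for v in (218,228,238,245):
    r=g[v,225:340]; d=np.where(r<75)[0]; print(v,225+d.min(),225+d.max(), [onz(c,u,v,.078)[:2].round(4).tolist() for u in (224.5+d.min(),225.5+d.max())])
    P=[(onz(c,u,v,.078)[:2]-WEL)@ey for u in (224.5+d.min(),225.5+d.max())]; print(np.round(P,4),np.mean(P).round(4))
col=g[195:225,265]; print(col); 
for v in (207,208,209): print(v,((onz(c,265,v,.078)[:2]-WEL)@ex).round(4))
cv2.imwrite("pics/w3z.png",cv2.resize(c["image"][190:310,215:345,::-1],None,fx=5,fy=5,interpolation=cv2.INTER_CUBIC))
```

```text
218 246 311 [[0.4402, -0.2973], [0.4496, -0.2439]]
[-0.0259  0.0283] 0.0012
228 246 310 [[0.4488, -0.2991], [0.4581, -0.246]]
[-0.0262  0.0277] 0.0007
238 246 310 [[0.4576, -0.301], [0.467, -0.2473]]
[-0.0265  0.0279] 0.0007
245 246 310 [[0.4638, -0.3023], [0.4734, -0.2483]]
[-0.0267  0.0281] 0.0007
[240 241 241 240 241 239 239 239 238 239 239 240 241 209  90  65  70  68
  64  61  62  65  62  58  54  56  55  54  61  60]
207 -0.0252
208 -0.0244
209 -0.0235
```

View pics/w3z.png

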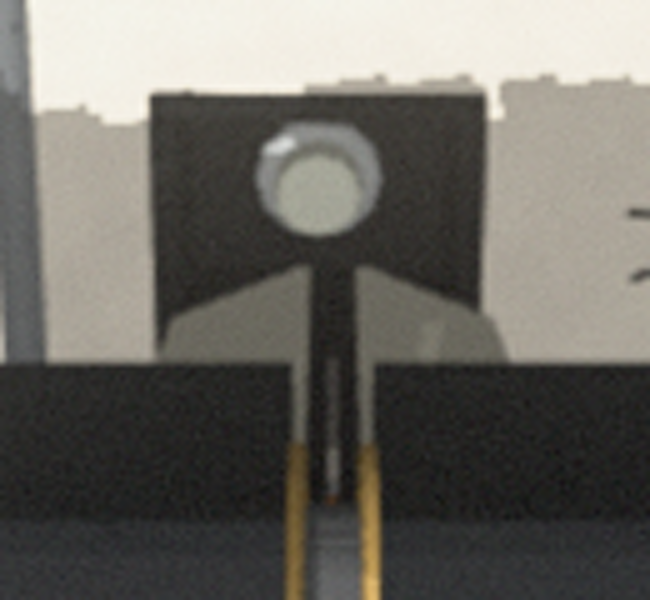

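Well centre confirmed (about +0.7 mm in y). Align above it.

Emit:
jog_arm(plan=[0,0,0,0,-1.0,-0.3,-1,0,0,0,0,-1.8,-0.3,-1,0,0,0,3,-1.8,-0.3,-1,0,0,0,6.5,-1.8,-0.3,-1,0,0,0,6.5,-1.8,-0.3,-1,0,0,0,6.5,-1.8,-0.3,-1])

```text
time: 5.05
tool_pos: [0.4607, -0.2748, 0.0949]
tool_rot: [0.939, 1.57, 2.336]
contact_force: [1.0, -1.2, 0.0]
opening: 0.0002
```

Run:
```python
from h import *; from cell import observe,cams
s2=cams.read_camera("side"); c=cams.read_camera("wrist"); s=observe(); print(s["tool_pos"],s["contact_force"])
for z in (.062,.056): need(s,[*(WEL+.0007*ey),z],goalR(ey))
cv2.imwrite("pics/w4.png",cv2.resize(c["image"][190:310,215:345,::-1],None,fx=5,fy=5,interpolation=cv2.INTER_CUBIC))
cv2.imwrite("pics/s4.png",cv2.resize(s2["image"][170:285,205:340,::-1],None,fx=5,fy=5,interpolation=cv2.INTER_CUBIC))
```

```text
[ 0.46132117 -0.27551921  0.09639154] [-0.18671455 -0.1285628  -0.59324666]
turn deg [ 0.02 -0.08  0.15]
shift cm [3.439 0.137 0.156]
turn deg [ 0.02 -0.08  0.15]
shift cm [4.039 0.138 0.157]
```

View pics/w4.png

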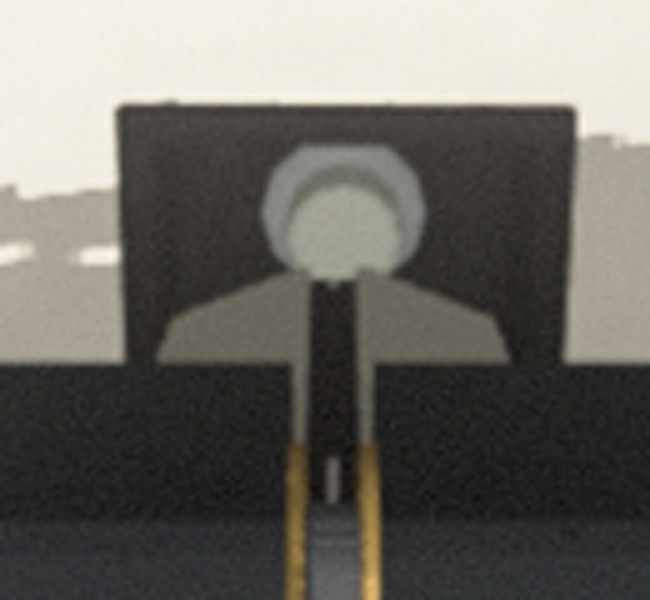

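View pics/s4.png

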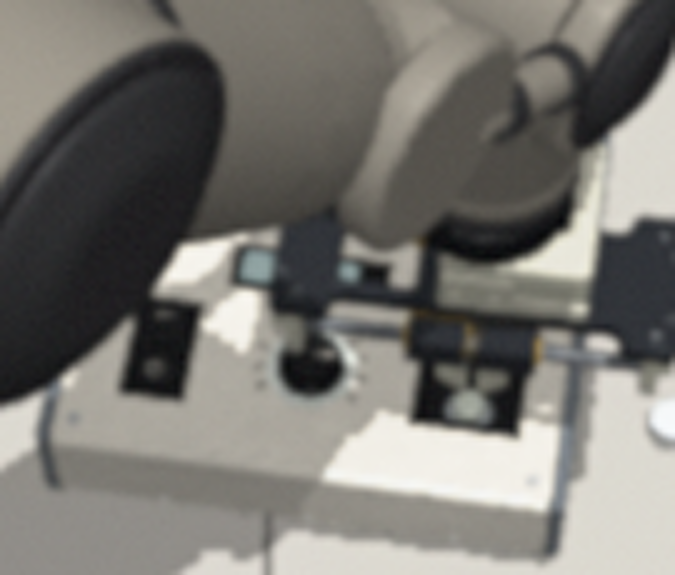

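The fingers need about +1.5 mm in tool z (image and state agree). Going down gently.

Emit:
jog_arm(plan=[0,0,0,0,0.1,0.15,-1,0,0,0,1,0.1,0.15,-1,0,0,0,2,0.1,0.15,-1,0,0,0,2.7,0.1,0.15,-1,0,0,0,3.0,0.1,0.15,-1,0,0,0,3.0,0.1,0.15,-1])

```text
time: 5.75
tool_pos: [0.4591, -0.273, 0.0639]
tool_rot: [1.021, 1.569, 2.417]
contact_force: [1.2, 0.2, 1.0]
opening: 0.0006
```

Inside the well with no side force; now press.

Emit:
jog_arm(plan=[0,0,0,0.2,0,0,-1,0,0,0,0.4,0,0,-1,0,0,0,0.6,0,0,-1,0,0,0,0.7,0,0,-1,0,0,0,0.8,0,0,-1,0,0,0,0.8,0,0,-1,0,0,0,0.8,0,0,-1])

```text
time: 6.45
tool_pos: [0.4596, -0.2734, 0.0568]
tool_rot: [-2.01, 1.57, -0.613]
contact_force: [0.4, -0.5, 1.7]
opening: 0.0013
```

Emit:
jog_arm(plan=[0,0,0,0.1,0,0,-1,0,0,0,0.1,0,0,-1,0,0,0,0.2,0,0,-1,0,0,0,0.2,0,0,-1])

```text
time: 6.85
tool_pos: [0.4597, -0.2735, 0.0561]
tool_rot: [-2.096, 1.569, -0.699]
contact_force: [-2.5, 0.7, 12.6]
opening: 0.0003
```

12.6 N at z = 0.056, so the button is at its stop. Lift straight out and look.

Emit:
jog_arm(plan=[0,0,0,0.05,0,0,-1,0,0,0,0.05,0,0,-1,0,0,0,-2,0,0,-1,0,0,0,-5,0,0,-1,0,0,0,-9,0,0,-1,0,0,0,-10,1.0,0,-1,0,0,0,-10,3.0,3,-1,0,0,0,-10,3,6,-1,0,0,0,-10,3,6,-1,0,0,0,-10,3,6,-1])

```text
time: 7.85
tool_pos: [0.44, -0.2085, 0.1543]
tool_rot: [1.482, 1.57, 2.88]
contact_force: [-0.2, -0.1, 0.1]
opening: 0.0001
```

Run:
```python
from h import *; from cell import observe,cams
c=cams.read_camera("wrist"); s=observe(); print(s["time"],s["tool_pos"],s["contact_force"])
need(s,[*(ROC+.018*ex),.105],goalR(ey))
cv2.imwrite("pics/w5.png",c["image"][:,:,::-1])
```

```text
7.9 [ 0.44011693 -0.20916968  0.15435788] [-0.46670546  0.04691832  0.33732726]
turn deg [ 0.03 -0.   -0.03]
shift cm [ 4.933 -4.916  9.652]
```

View pics/w5.png

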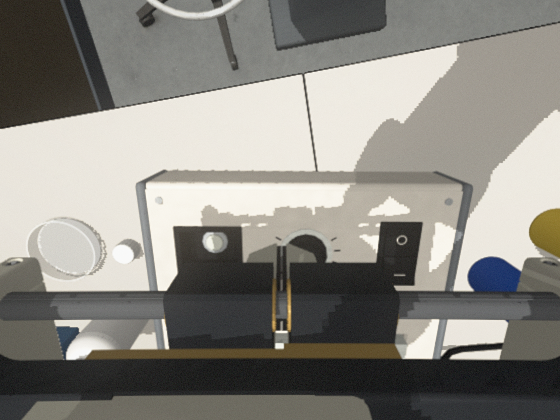

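The button's collar ring is now nearly hidden (214,242), consistent with being home. Now the rear half of the rocker; the gripper body keeps about 30 mm from the bottles.

Emit:
jog_arm(plan=[0,0,0,0,-1.5,3,-1,0,0,0,0,-3,6.5,-1,0,0,0,0,-4.9,9.6,-1,0,0,0,0,-4.9,9.6,-1,0,0,0,3,-4.9,9.6,-1,0,0,0,4.9,-4.9,9.6,-1,0,0,0,4.9,-4.9,9.6,-1,0,0,0,4.9,-4.9,9.6,-1])

```text
time: 8.7
tool_pos: [0.5051, -0.1239, 0.1057]
tool_rot: [1.674, 1.57, 3.069]
contact_force: [-0.2, -0.9, 0.0]
opening: 0.0002
```

Run:
```python
from h import *; from cell import observe,cams
c=cams.read_camera("side"); w=cams.read_camera("wrist"); s=observe(); print(s["time"],s["tool_pos"],s["contact_force"])
need(s,[*(ROC+.018*ex),.0815],goalR(ey))
cv2.imwrite("pics/s6.png",cv2.resize(c["image"][130:285,155:340,::-1],None,fx=3.8,fy=3.8,interpolation=cv2.INTER_CUBIC))
cv2.imwrite("pics/w6.png",w["image"][:,:,::-1])
```

```text
8.8 [ 0.50576558 -0.12384178  0.10673344] [-0.35464713 -0.48187564  0.06728329]
turn deg [-0.04 -0.03  0.1 ]
shift cm [2.523 0.079 0.112]
```

View pics/s6.png

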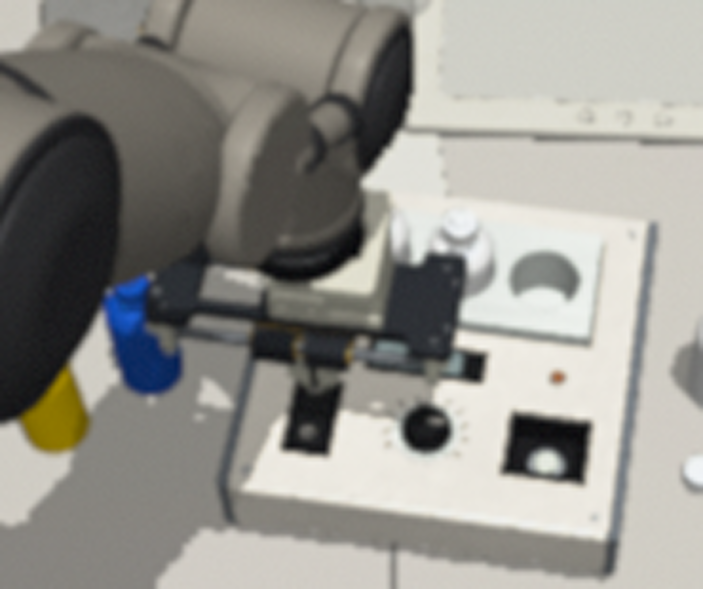

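View pics/w6.png

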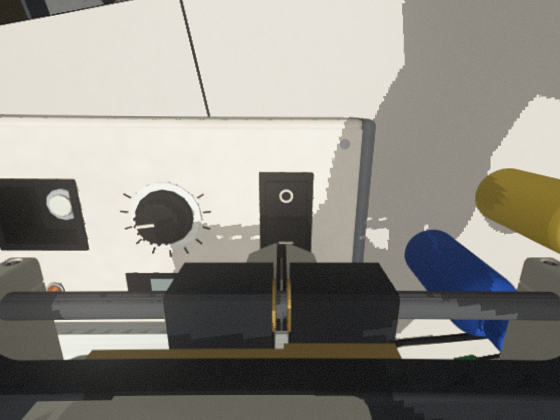

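Fingers are over the rear half, body clear of the bottles and above the blue bottle. Press.

Emit:
jog_arm(plan=[0,0,0,1,0.05,0.1,-1,0,0,0,1.6,0.05,0.1,-1,0,0,0,1.8,0.05,0.1,-1,0,0,0,2.0,0.05,0.1,-1,0,0,0,2.2,0.05,0.1,-1,0,0,0,2.4,0.05,0.1,-1,0,0,0,2.5,0.05,0.1,-1,0,0,0,2.6,0.05,0.1,-1,0,0,0,2.6,0.05,0.1,-1,0,0,0,2.6,0.05,0.1,-1])

```text
time: 9.8
tool_pos: [0.5055, -0.122, 0.0811]
tool_rot: [-1.764, 1.569, -0.368]
contact_force: [-1.7, 1.1, 12.5]
opening: 0.0002
```

At the stop (81 mm, 12.5 N). Lift and verify from above.

Emit:
jog_arm(plan=[0,0,0,0.05,0,0,-1,0,0,0,0.05,0,0,-1,0,0,0,-2,0,0,-1,0,0,0,-6,0,0,-1,0,0,0,-10,0,0,-1,0,0,0,-14,0,-3,-1,0,0,0,-15,0,-7,-1,0,0,0,-15,0,-7,-1,0,0,0,-15,0,-7,-1])

```text
time: 10.7
tool_pos: [0.492, -0.1911, 0.2292]
tool_rot: [1.068, 1.569, 2.462]
contact_force: [-0.7, -0.7, 0.4]
opening: 0.0005
```

Run:
```python
from h import *; from cell import observe,cams; import pickle
w=cams.read_camera("wrist"); s=observe(); print(s["time"],s["tool_pos"],s["contact_force"])
pickle.dump(w,open("w7.pkl","wb"))
w1=pickle.load(open("w1.pkl","rb"))
u1=(168+370/3.5, 110+183/3.5) # dial line outer end in first view
P=onz(w1,*u1,.092); print("mark then",P, "expected pix now",pix(w,P))
# button: height at known centre (WEL)
B=WEL+.0007*ey
for h in (.062,.056): print(h,"button pix now",pix(w,[*B,h]),"then",pix(w1,[*B,h]))
cv2.imwrite("pics/w7.png",w["image"][:,:,::-1])
r=pix(w,[*ROC,.08]);b=pix(w,[*B,.06]); print(r,b)
cr=lambda im,p,d=32: cv2.resize(im[max(0,int(p[1])-d):int(p[1])+d,max(0,int(p[0])-d):int(p[0])+d,::-1],(300,300),interpolation=cv2.INTER_CUBIC)
r1=pix(w1,[*ROC,.08]);b1=pix(w1,[*B,.06])
cv2.imwrite("pics/cmp.png",np.vstack([np.hstack([cr(w1["image"],r1),cr(w1["image"],b1)]),np.hstack([cr(w["image"],r),cr(w["image"],b)])]))
```

```text
10.75 [ 0.49202876 -0.19023643  0.22880567] [0.60728331 0.54131765 0.40160297]
mark then [ 0.47555647 -0.20667905  0.092     ] expected pix now [262.59641083 183.99491556]
0.062 button pix now [199.58646494 174.62744284] then [209.94154728 154.24457442]
0.056 button pix now [200.98409116 173.52591161] then [211.16056614 153.48974192]
[350.27814721 177.78426335] [200.05773281 174.256031  ]
```

View pics/w7.png

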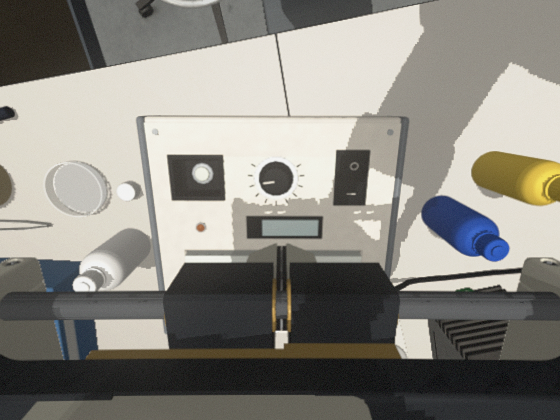

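View pics/cmp.png

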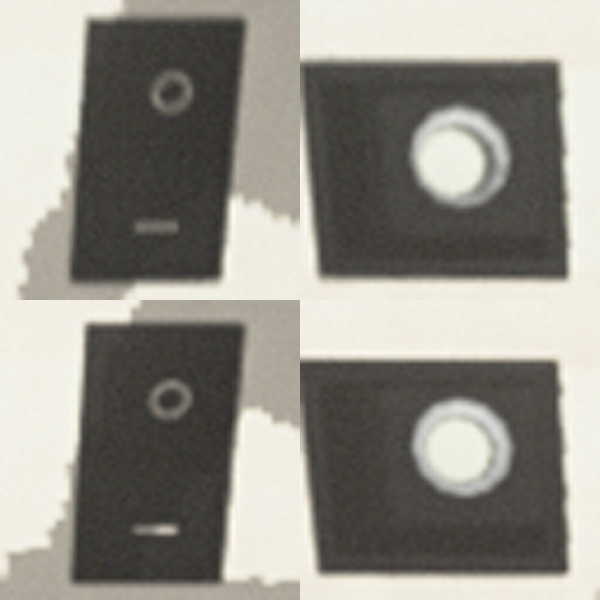

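Compared with the start (top row), the rocker looks as it did at the beginning (on). The button top now sits concentric in its ring with no shaft visible. The dial mark is at about (263,183), against (262.6,184) expected. Handing in.

```bash
python3 -c "
from cell import robot; print(robot.hand_in())"
```

```text
the job is handed in; nothing more can be done
None
```

The job is done in order and handed in at about 10.8 s. With the fingers shut, I switched the warmer off, pressed the reset button home, and switched the warmer on again. The hand-in gave no verdict.

| Step | Fingertip height reached | Expected height | Contact force |
|---|---|---|---|
| Front half of rocker (off) | 81.0 mm | 81 mm | 15 N |
| Reset button (home) | 56.1 mm | 56 mm | 12.6 N |
| Rear half of rocker (on) | 81.1 mm | 81 mm | 12.5 N |

- **Rocker and button:** in the last wrist picture the rocker looks as it did at the start. The reset button sits flush in its ring with no shaft showing.
- **Dial:** its mark is within about 1–2 pixels of where it started.
- **Bottles and loose things:** the dish, cap and spare bottle look undisturbed. The two bottles in the warmer and the tape roll were not fully in view in that last picture. I felt no contact away from the three presses, and the earlier side views showed the gripper clear of the warmer bottles.
- **Disagreements:** none of the checks failed. The side and wrist cameras differed by 1–2 mm on the well's position; I used a closer wrist view to settle it.

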